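# Switch on the signal-tower test box under its red guard

## Task

Switch on the test box that has the red guard: with a fingertip lift the guard by its lip and swing it right back until it stays open by itself, push the toggle beneath fully over to its on side (away from the robot, towards the hinge), then tip the guard forward again so that it drops fully shut over the toggle. Do not pick up or shift any of the loose things on the bench, and leave the box with the yellow guard as it is.

Things in the scene. Friction and masses are not known exactly. Their poses are not given: they have to be found in the camera images.
- red_box: Grey switch box with the red plastic guard, the box to operate; bolted to the bench, 190 x 110 x 70 mm (x, y, z). Origin: centre of its underside, on the bench. Its +x runs from its front (the lip side, facing the robot) to its back (the hinge side), z up. The two boxes may stand either way round and each is turned up to 0.25 rad.
- red_guard (a joint): Angle of the red guard about its hinge, rad: 0 shut, 1.95 fully back against its stop. Light (about 70 g), damped hinge with no spring: left alone it falls shut below about 1.2 rad and falls back to 1.95 and rests there beyond about 1.4 rad.
- red_toggle (a joint): Lean of the red box's metal ball-ended toggle, rad: 0 off (leaning 0.45 from upright to the box's front, -x), 0.9 on (leaning 0.45 to the back, +x, towards the green dot). It snaps over centre at 0.45 and stays at either end; a light push, under 1 N at the ball, moves it.
- yellow_box: Grey switch box with the yellow plastic guard, the identical neighbour, to be left alone; bolted to the bench, 190 x 110 x 70 mm (x, y, z). Origin: centre of its underside, on the bench. Its +x runs from its front (the lip side, facing the robot) to its back (the hinge side), z up. The two boxes may stand either way round and each is turned up to 0.25 rad.
- yellow_guard (a joint): Angle of the yellow guard about its hinge, rad: 0 shut, 1.95 fully back against its stop. Light (about 70 g), damped hinge with no spring: left alone it falls shut below about 1.2 rad and falls back to 1.95 and rests there beyond about 1.4 rad.
- yellow_toggle (a joint): Lean of the yellow box's metal ball-ended toggle, rad: 0 off (leaning 0.45 from upright to the box's front, -x), 0.9 on (leaning 0.45 to the back, +x, towards the green dot). It snaps over centre at 0.45 and stays at either end; a light push, under 1 N at the ball, moves it.
- red_hinge (a point): Midpoint of the red guard's hinge line (along the box's y), fixed to the box: 95 mm above the bench, 25 mm behind the box's centre. Shut guard: open-bottomed hood of 3 mm sheet, 76 mm wide; roof 90 mm long towards the front, its top 35 mm above the hinge; front wall 90 mm in front of the hinge, down to 24 mm below it, just over the box's top. Opening swings the lip up, then back.
- red_lip (a point): Middle of the free edge of the red guard's lip, a tongue 56 mm wide, 4 mm thick, sticking out 23 mm from the top of the front wall, flush with the roof; moves with the guard. Shut: 113 mm in front of the hinge, 33 mm above it, 56 mm of free air below it down to the box's top (box edge 7 mm farther forward).
- red_roof (a point): Centre of the outer face of the red guard's roof; moves with the guard. Shut: 45 mm in front of the hinge, 35 mm above it. Guard fully back: the roof is a leaning wall, its outer face going from 32 mm behind and 13 mm below the hinge to 66 mm behind and 71 mm above it; the lip goes on to 74 mm behind and 92 mm above.
- red_pivot (a point): Pivot of the red box's toggle, on the middle line of the box: 72 mm above the bench, 55 mm in front of the hinge line; axes as the box's.
- red_tip (a point): Top of the red box's toggle, 50 mm from its pivot: a stem 10 mm thick with a steel ball 18 mm across whose centre is 41 mm from the pivot. Under the guard while that is shut.
- screwdriver: Screwdriver lying on the bench before the boxes, about 200 mm long; origin on its underside at mid-length. Loose, not part of the job.
- tape_roll: Blue roll of tape lying flat before the boxes, 68 mm across, 22 mm high; origin at its underside's centre. Loose, not part of the job.
- lens: Amber lens module of a signal tower, standing, 67 mm across, 58 mm high, left or right of the boxes; origin at its underside's centre. Loose, not part of the job.
- flux_bottle: Small clear bottle, standing, 48 mm across, 110 mm high, left or right of the boxes; origin at its underside's centre. Loose, not part of the job.
- mug: White mug, 80 mm across, 90 mm high, behind the boxes; origin at its underside's centre. Loose, not part of the job.
- screw_tray: Grey screw tray, 100 x 70 x 30 mm, behind the boxes; origin at its underside's centre. Loose, not part of the job.

How it is judged:
By the outcome, as a careful person would: the job done as asked, in the order asked, and still so for the second after the job is handed in, with the robot touching nothing.
It also fails if it takes over 64 s, if anything falls off the work surface, if the arm or the gripper's body presses on something with over 40 N, if the wrist force passes 120 N, or if a joint passes its speed limit or range.

## Robot

A 7-joint arm with a two-finger parallel gripper is mounted at the origin on the work surface. World frame = base frame: x ahead of the robot, y to its left, z up, the work surface at z = 0. Lengths are in m, angles in rad, forces in N, time in s.
With the tool pointing down it reaches from about 0.425 to 0.925 m from the base axis. Payload 6.8 kg.
Tool frame: the origin (TCP) lies at the very end of the fingers, on their centre line; the grasp point (between the pads) lies 19 mm behind it; z points along the fingers, x is the direction in which the jaws open and shut, and the axes are right-handed (so a half turn about z gives the same grasp; the last joint's range is limited). The gripper opens to 85 mm and grips with 20 to 120 N. Pads are 22 mm wide; open, the fingers measure 114 mm over their backs; the gripper's body (76 mm by 85 mm) begins 54 mm behind the grasp point. The pads swing forward as they close: fully open they stand 13 mm farther back than shut.
Start: joints at [-1.359, 0.477, 0.022, 1.555, -0.011, 1.109, -0.083], TCP at [0.212, 0.641, 0.231] pointing down, gripper open.
Joint ranges: [-2.96, 2.96], [-0.34, 2.1], [-1.41, 1.46], [0.24, 2.44], [-1.37, 4.51], [0.17, 1.92], [-2.96, 2.96]. Speed limits (rad/s): [2.39, 2.39, 3.14, 3.14, 3.14, 3.14, 3.14].

## Interface

Orientations are given as a rotation vector (axis times angle).
In Python, from bench import get_obs, imaging, hand_in gives the robot as it stands.
- The arm moves only by the tool send_rows, never from a script. Its argument "motion" is a list of rows, each an object with "dp": the shift along the world's x, y, z in m, a list of three; "rot": the turn, a rotation vector about the world's x, y, z in rad, a list of three; "grip": the finger opening in m, from 0 to 0.0854. In form: [{"dp": [dx, dy, dz], "rot": [ax, ay, az], "grip": grip}, ...]. A call has 1 to 20 rows; each row shifts and turns the pose as measured when the row begins; what a row does not reach is not made up. A row lasts 1/8 s, in which the tool goes at most 62.5 mm and 10.7 degrees, less where a joint would pass 70% of its speed; a pose out of reach is approached as far as the arm can. A call is refused whole if a number of a shift passes 0.0625 or a number of a turn 0.188, either way. A call with a gripper value outside its range is refused whole. The fingers move at their own pace and stop on an object; "grip_force" is the grip in N (left out, the last holds). Time passes only in rows, so rows that do not move let the fingers close. It gives the time, the measured TCP pose, the force and the opening at its end, in the units of the state.
- get_obs(): the state, without advancing time (a new reading comes with each control period).
- imaging.grab_frame(name): name is "scene" or "top" or "wrist"; returns a dict with "img" (480x640x3 uint8, red, green, blue), "fx", "fy", "cx", "cy" (pixels), "D" ([k1, k2, p1, p2, k3] as OpenCV has them; the pictures are not rectified), "R" (3x3) and "t" (3): a world point X has camera coordinates R X + t. Camera axes: x right, y down, z forward; pixel columns grow to the right and rows downward; lengths in m; the calibration is good to about 2 mm. A picture is of the moment at which its call begins. There is no depth.
- hand_in(): hands the job in, once; it reports no verdict.
The state is a dict: "clock": time; "joints": joint angles; "qvel": joint speeds; "tau": joint torques, N m; "tcp_pos": TCP position; "orientation": TCP orientation; "contact_force": force on the tool from outside, world axes, zero at the start; "moment": the same for the moment, N m; "grip_width": finger opening in m.
Only numpy, scipy, OpenCV 4.12 (cv2) and the standard library are available. Lean on these libraries where they do the work, as an engineer would, in place of code of your own. Each camera call takes 0.05 s, during which the arm holds its last target. There are 200 camera calls.

## Working session

There is one attempt and no reset: what is moved stays moved. The work goes in short steps, Python scripts to look and compute and a tool call to move; the robot and the scene stay as the last step left them, time stands still between calls to the robot, and variables do not carry over. Pictures are saved under pics/ and viewed, about 8 in all and at most 12, crops included, and the job is handed in when it is done.

Besides the shell and the picture viewer there is one more tool, called after "Request:" as name(argument=value, ...) on one line, values as JSON. send_rows: Moves the arm, as the interface text tells. Its arguments: {"type":"object","properties":{"motion":{"type":"array","items":{"type":"object","properties":{"dp":{"type":"array","items":{"type":"number"}},"rot":{"type":"array","items":{"type":"number"}},"grip":{"type":"number"}}}},"grip_force":{"type":"number"}},"required":["motion"]}

```bash
ls; mkdir -p pics; cat > h.py <<'E'
import numpy as np, cv2
from bench import get_obs, imaging
def grab(n):
    f=imaging.grab_frame(n); f['K']=np.array([[f['fx'],0,f['cx']],[0,f['fy'],f['cy']],[0,0,1]]); f['R']=np.array(f['R']);f['t']=np.array(f['t']);f['D']=np.array(f['D'],float);return f
def plane(f,uv,z):
    p=cv2.undistortPoints(np.array(uv,float).reshape(-1,1,2),f['K'],f['D']).reshape(-1,2)
    d=np.c_[p,np.ones(len(p))]@f['R']; c=-f['R'].T@f['t']
    return c+d*((z-c[2])/d[:,2])[:,None]
def proj(f,X):
    return cv2.projectPoints(np.array(X,float).reshape(-1,1,3),cv2.Rodrigues(f['R'])[0],f['t'],f['K'],f['D'])[0].reshape(-1,2)
def save(f,n,box=None,s=1):
    im=cv2.cvtColor(f['img'],cv2.COLOR_RGB2BGR)
    if box: im=im[box[1]:box[3],box[0]:box[2]]
    cv2.imwrite('pics/'+n,cv2.resize(im,None,fx=s,fy=s,interpolation=cv2.INTER_CUBIC))
E
python3 - <<'E'
from h import *
a=grab('top');b=grab('scene')
save(a,'top0.png');save(b,'scene0.png')
for f in(a,b):print(-f['R'].T@f['t'],f['R'][2])
hsv=cv2.cvtColor(a['img'],cv2.COLOR_RGB2HSV)
m=(((hsv[...,0]<8)|(hsv[...,0]>172))&(hsv[...,1]>140)&(hsv[...,2]>60)).astype('uint8')
cs=sorted(cv2.findContours(m,0,2)[0],key=cv2.contourArea)[-2:]
for c in cs:
    r=cv2.minAreaRect(c);print(cv2.contourArea(c),r);print(plane(a,cv2.boxPoints(r),.13).round(4))
print(get_obs())
E
```

```text
pics
[0.41107788 0.00969045 1.44122907] [ 0.10355166 -0.00681207 -0.99460075]
[ 1.31151328 -0.697679    0.74427655] [-0.62070723  0.58223148 -0.52509907]
277.5 ((293.1483154296875, 315.2793273925781), (9.051959037780762, 36.29087829589844), 85.2363510131836)
[[0.3642 0.1274 0.13  ]
 [0.3722 0.0365 0.13  ]
 [0.3497 0.0345 0.13  ]
 [0.3417 0.1252 0.13  ]]
1241.0 ((371.52337646484375, 250.87356567382812), (45.59852981567383, 30.50298309326172), 86.42366790771484)
[[ 0.5758 -0.0747  0.13  ]
 [ 0.5811 -0.1526  0.13  ]
 [ 0.4648 -0.1589  0.13  ]
 [ 0.4598 -0.0816  0.13  ]]
{'clock': 0.1, 'joints': array([-1.35910178,  0.47771025,  0.02232584,  1.55634882, -0.01149865,
        1.10929277, -0.08312022]), 'qvel': array([-1.45338114e-04, -1.15307552e-03,  1.52156476e-03, -2.41584855e-03,
        7.43144593e-05, -9.81529536e-04,  1.39019321e-03]), 'tau': array([ 4.28233398e-03, -5.97763145e+01,  1.61338817e+00, -2.81953901e+01,
        1.27919280e-02,  5.05331976e-03,  5.94342350e-05]), 'tcp_pos': array([0.21203455, 0.64027329, 0.23042902]), 'orientation': array([ 2.54593416e+00,  1.83882143e+00, -1.96894875e-03]), 'contact_force': array([-0.91499194,  0.30208043,  0.2686126 ]), 'moment': array([ 0.00339877,  0.02930952, -0.01960101]), 'grip_width': 0.08532646320683038}
```

View pics/top0.png

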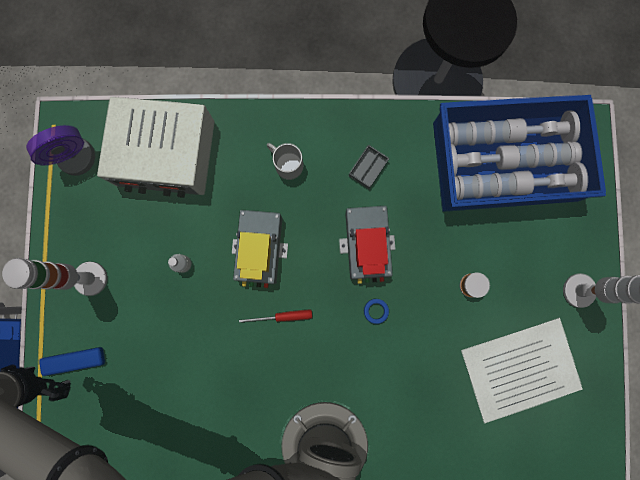

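View pics/scene0.png

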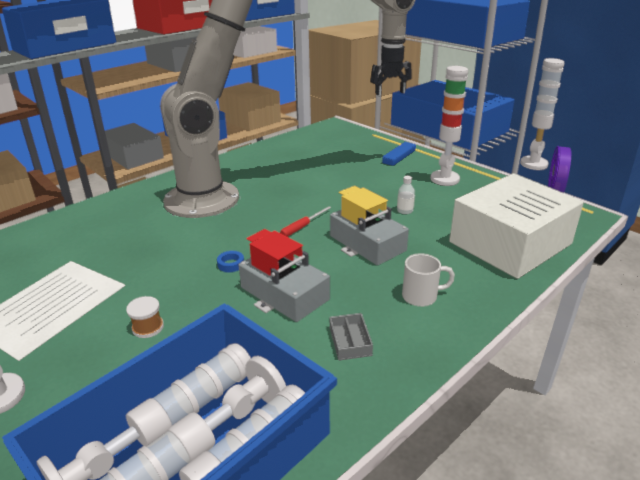

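The top view shows the red guard shut at about px (371,250), yellow at (253,255), tape at (376,311), screwdriver at (275,318), tray at (368,167) and lens at (475,285). In the scene view both guards are shut, and the space to the right of the red box is free. I'll swing over, close the gripper and take a close look.

Request:
send_rows(motion=[{"dp": [0.03,-0.015,0.05],"rot": [0,0,0],"grip": 0},{"dp": [0.045,-0.03,0.03],"rot": [0,0,0],"grip": 0},{"dp": [0.045,-0.03,0.03],"rot": [0,0,0],"grip": 0},{"dp": [0.045,-0.03,0.03],"rot": [0,0,0],"grip": 0},{"dp": [0.045,-0.045,0],"rot": [0,0,0],"grip": 0},{"dp": [0.045,-0.045,0],"rot": [0,0,0],"grip": 0},{"dp": [0.045,-0.045,0],"rot": [0,0,0],"grip": 0},{"dp": [0.03,-0.05,0],"rot": [0,0,0.1],"grip": 0},{"dp": [0.03,-0.05,0],"rot": [0,0,0.1],"grip": 0},{"dp": [0.02,-0.06,0],"rot": [0,0,0.1],"grip": 0},{"dp": [0,-0.06,0],"rot": [0,0,0.08],"grip": 0},{"dp": [0,-0.06,0],"rot": [0,0,0],"grip": 0},{"dp": [0,-0.06,0],"rot": [0,0,0],"grip": 0}])

```text
clock: 1.72
tcp_pos: [0.5885, 0.0513, 0.3661]
orientation: [2.122, 2.311, -0.019]
contact_force: [1.0, -0.1, 0.2]
grip_width: 0.0001
```

```bash
python3 -c "
from h import *
o=get_obs();print(o['joints'].round(3),o['tcp_pos'].round(4),o['orientation'].round(3),o['clock'])"
```

```text
[-0.394  0.245  0.244  1.593 -0.05   1.318  1.513] [0.5885 0.0513 0.3661] [ 2.122  2.311 -0.019] 1.725
```

Request:
send_rows(motion=[{"dp": [-0.03,-0.055,0],"rot": [0,0,0],"grip": 0},{"dp": [-0.03,-0.055,0],"rot": [0,0,0],"grip": 0},{"dp": [-0.02,-0.055,0],"rot": [0,0,0],"grip": 0},{"dp": [0,0,0],"rot": [0,0,0],"grip": 0},{"dp": [0,0,0],"rot": [0,0,0],"grip": 0}])

```text
clock: 2.35
tcp_pos: [0.5057, -0.1207, 0.3646]
orientation: [2.135, 2.3, -0.023]
contact_force: [0.3, 0.3, -0.4]
grip_width: 0.0001
```

```bash
python3 - <<'E'
from h import *
o=get_obs();print(o['joints'].round(3),o['tcp_pos'].round(4),o['clock'])
w=grab('wrist');save(w,'w1.png')
print(-w['R'].T@w['t'],w['R'][2])
hsv=cv2.cvtColor(w['img'],cv2.COLOR_RGB2HSV)
m=(((hsv[...,0]<8)|(hsv[...,0]>172))&(hsv[...,1]>140)&(hsv[...,2]>60)).astype('uint8')
c=max(cv2.findContours(m,0,2)[0],key=cv2.contourArea)
q=cv2.approxPolyDP(c,4,True).reshape(-1,2)
for a,b in zip(q,plane(w,q,.13)):print(a,b.round(4))
E
```

```text
[-0.206  0.111  0.347  1.757 -0.025  1.286  1.79 ] [ 0.5057 -0.1207  0.3646] 2.35
[ 0.43059171 -0.12485864  0.50807175] [ 0.29519094  0.01011738 -0.95538471]
[291 148] [ 0.4659 -0.1502  0.13  ]
[291 165] [ 0.4804 -0.1494  0.13  ]
[280 174] [ 0.489  -0.1586  0.13  ]
[282 273] [ 0.5819 -0.1522  0.13  ]
[360 274] [ 0.5771 -0.079   0.13  ]
[365 175] [ 0.4842 -0.0842  0.13  ]
[354 166] [ 0.4771 -0.0946  0.13  ]
[354 150] [ 0.4635 -0.096   0.13  ]
```

View pics/w1.png

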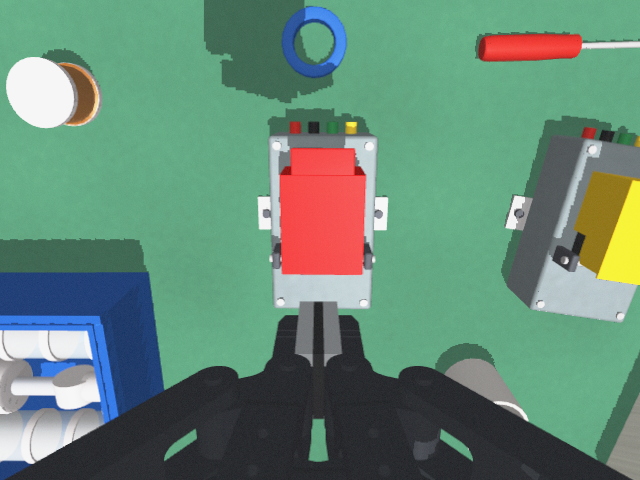

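The wrist view shows the red guard outline: lip at px (291–354,148), hinge edge at (282–360,273). That gives yaw of about 0.063, hinge near (0.579,−0.116) and lip near (0.466,−0.123). I'll bring the finger in under the lip from the right, tilting the tool about the box's x.

Request:
send_rows(motion=[{"dp": [-0.01,-0.06,0],"rot": [0,0,0],"grip": 0},{"dp": [-0.01,-0.06,0],"rot": [0.17,0.011,0],"grip": 0},{"dp": [-0.007,-0.02,0],"rot": [0.17,0.011,0],"grip": 0},{"dp": [0,0,-0.02],"rot": [0.17,0.011,0],"grip": 0},{"dp": [0,0,-0.02],"rot": [0.17,0.011,0],"grip": 0},{"dp": [0,0,-0.02],"rot": [0.17,0.011,0],"grip": 0},{"dp": [0,0,-0.02],"rot": [0.17,0.011,0],"grip": 0},{"dp": [0,0,-0.02],"rot": [0.17,0.011,0],"grip": 0},{"dp": [0,0,0],"rot": [0,0,0],"grip": 0}])

```text
clock: 3.52
tcp_pos: [0.4895, -0.2484, 0.2585]
orientation: [-1.386, -1.544, -0.99]
contact_force: [0.3, -0.6, 0.9]
grip_width: -0.0002
```

```bash
cat >> h.py <<'E'
H=np.array([.579,-.116,.095]);yaw=.063
Rb=np.array([[np.cos(yaw),-np.sin(yaw),0],[np.sin(yaw),np.cos(yaw),0],[0,0,1]])
def st():
    o=get_obs();R=cv2.Rodrigues(np.array(o['orientation'],float))[0]
    print('t',round(o['clock'],2),'J',np.round(o['joints'],2),'tcp',np.round(o['tcp_pos'],4),'box(mm,rel hinge)',np.round(1000*Rb.T@(o['tcp_pos']-H),1),'toolz(box)',(Rb.T@R[:,2]).round(3),'toolx',(Rb.T@R[:,0]).round(3),'F',np.round(o['contact_force'],1))
E
python3 -c "
from h import *
st()"
```

```text
t 3.52 J [ 0.69  0.79  0.09  1.47 -0.77  1.91  2.62] tcp [ 0.4895 -0.2484  0.2585] box(mm,rel hinge) [ -97.7 -126.5  163.5] toolz(box) [-0.01   0.934 -0.356] toolx [-0.038  0.356  0.934] F [ 0.3 -0.6  0.9]
```

Request:
send_rows(motion=[{"dp": [-0.01,0,-0.02],"rot": [0,0,-0.15],"grip": 0},{"dp": [-0.005,0,-0.02],"rot": [0,0,-0.15],"grip": 0},{"dp": [0,0,-0.02],"rot": [-0.08,0,0],"grip": 0},{"dp": [0,0,-0.02],"rot": [0,0,0],"grip": 0},{"dp": [0,0,0],"rot": [0,0,0],"grip": 0}])

```text
clock: 4.15
tcp_pos: [0.4799, -0.2477, 0.1805]
orientation: [-1.72, -1.449, -1.117]
contact_force: [0.6, 0.4, 0.8]
grip_width: -0.0001
```

```bash
python3 -c "
from h import *
st()"
```

```text
t 4.15 J [ 0.72  0.74  0.15  1.71 -0.9   1.6   2.7 ] tcp [ 0.4799 -0.2477  0.1805] box(mm,rel hinge) [-107.2 -125.2   85.5] toolz(box) [ 0.265  0.853 -0.45 ] toolx [0.069 0.448 0.891] F [0.6 0.4 0.8]
```

Request:
send_rows(motion=[{"dp": [0.001,0,-0.03],"rot": [0,0,0],"grip": 0},{"dp": [0.001,0,-0.03],"rot": [0,0,0],"grip": 0},{"dp": [0.0,0,-0.025],"rot": [0,0,0],"grip": 0},{"dp": [0,0.03,-0.002],"rot": [0,0,0],"grip": 0},{"dp": [-0.002,0.03,0],"rot": [0,0,0],"grip": 0},{"dp": [-0.002,0.02,0],"rot": [0,0,0],"grip": 0},{"dp": [0,0,0],"rot": [0,0,0],"grip": 0}])

```text
clock: 5.03
tcp_pos: [0.4851, -0.1665, 0.0943]
orientation: [-1.712, -1.467, -1.117]
contact_force: [0.2, 0.3, 0.2]
grip_width: 0.0
```

```bash
python3 -c "
from h import *
st()
w=grab('wrist')
save(w,'w2.png')
s=grab('scene');p=proj(s,H)[0].astype(int);print(p);save(s,'s2.png',(p[0]-130,p[1]-100,p[0]+130,p[1]+95),3)"
```

```text
t 5.03 J [ 0.66  0.81  0.09  1.86 -0.97  1.4   2.82] tcp [ 0.4851 -0.1665  0.0943] box(mm,rel hinge) [-96.9 -44.4  -0.7] toolz(box) [ 0.26   0.852 -0.454] toolx [0.057 0.456 0.888] F [0.2 0.3 0.2]
[290 264]
```

View pics/w2.png

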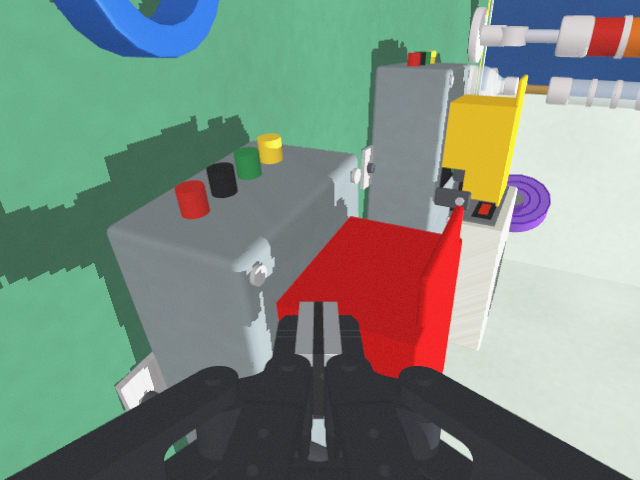

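View pics/s2.png

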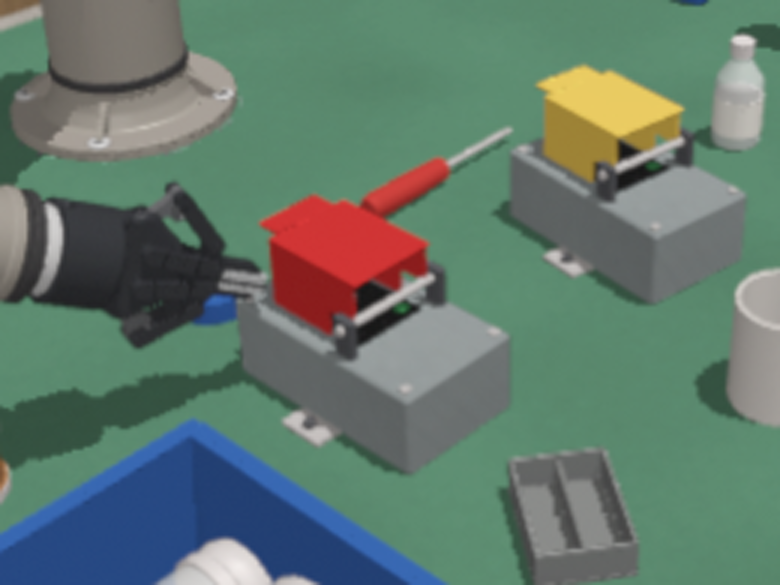

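The views show the fingertip (px 318,305) just right of the front wall and below the lip level (lip strip at 445,280). It has drifted about 9 mm towards the wall. I'll correct x, roll slightly to spare joint 7, then go in under the lip.

Request:
send_rows(motion=[{"dp": [-0.008,-0.006,0],"rot": [0.035,0.147,-0.077],"grip": 0},{"dp": [-0.006,0.0,0],"rot": [0,0,0],"grip": 0},{"dp": [0,0,0],"rot": [0,0,0],"grip": 0}])

```text
clock: 5.5
tcp_pos: [0.4719, -0.1783, 0.0939]
orientation: [-1.807, -1.297, -1.028]
contact_force: [-0.2, 0.4, -0.2]
grip_width: 0.0002
```

```bash
python3 -c "
from h import *
st()"
```

```text
t 5.5 J [ 0.65  0.81  0.13  1.86 -0.97  1.42  2.68] tcp [ 0.4719 -0.1783  0.0939] box(mm,rel hinge) [-110.8  -55.4   -1.1] toolz(box) [ 0.264  0.848 -0.459] toolx [0.219 0.411 0.885] F [-0.2  0.4 -0.2]
```

Request:
send_rows(motion=[{"dp": [-0.001,0.02,0],"rot": [0,0,0],"grip": 0},{"dp": [-0.001,0.021,0],"rot": [0,0,0],"grip": 0},{"dp": [0,0,0],"rot": [0,0,0],"grip": 0}])

```text
clock: 5.88
tcp_pos: [0.4702, -0.1338, 0.0942]
orientation: [-1.803, -1.302, -1.031]
contact_force: [0.4, -0.2, -0.4]
grip_width: -0.0003
```

```bash
python3 -c "
from h import *
st()"
```

```text
t 5.88 J [ 0.62  0.78  0.1   1.94 -1.01  1.36  2.71] tcp [ 0.4702 -0.1338  0.0942] box(mm,rel hinge) [-109.7  -10.9   -0.8] toolz(box) [ 0.264  0.849 -0.457] toolx [0.214 0.411 0.886] F [ 0.4 -0.2 -0.4]
```

Request:
send_rows(motion=[{"dp": [0.001,0,0.012],"rot": [0,0,0],"grip": 0},{"dp": [0.0025,0,0.013],"rot": [0,0,0],"grip": 0},{"dp": [0.004,0,0.013],"rot": [0,0,0],"grip": 0},{"dp": [0.0055,0,0.011],"rot": [0,0,0],"grip": 0},{"dp": [0.006,0,0.01],"rot": [0,0,0],"grip": 0},{"dp": [0.006,0.001,0.009],"rot": [0,0,0],"grip": 0}])

```text
clock: 6.62
tcp_pos: [0.4974, -0.1345, 0.1673]
orientation: [-1.805, -1.304, -1.033]
contact_force: [-0.4, -0.5, -1.0]
grip_width: 0.0001
```

```bash
python3 -c "
from h import *
st()
s=grab('scene');p=proj(s,H)[0].astype(int);save(s,'s3.png',(p[0]-130,p[1]-130,p[0]+130,p[1]+65),3)"
```

```text
t 6.62 J [ 0.59  0.67  0.11  1.9  -1.01  1.43  2.57] tcp [ 0.4974 -0.1345  0.1673] box(mm,rel hinge) [-82.6 -13.3  72.3] toolz(box) [ 0.266  0.848 -0.459] toolx [0.212 0.413 0.886] F [-0.4 -0.5 -1. ]
```

View pics/s3.png

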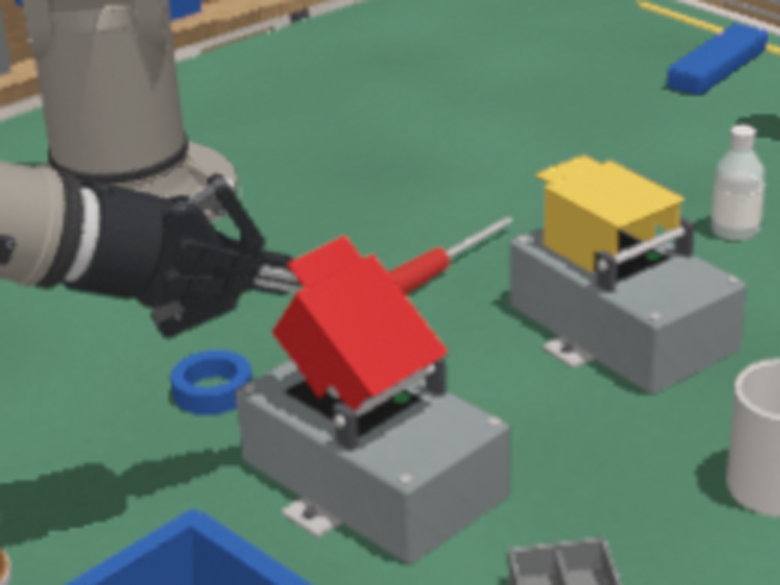

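The guard rides on the fingertip, at roughly 0.6–0.7 rad. I'll continue the arc.

Request:
send_rows(motion=[{"dp": [0.011,0.001,0.01],"rot": [0,0,0],"grip": 0},{"dp": [0.011,0.001,0.009],"rot": [0,0,0],"grip": 0},{"dp": [0.011,0.001,0.006],"rot": [0,0,0],"grip": 0},{"dp": [0.011,0.001,0.005],"rot": [0,0,0],"grip": 0},{"dp": [0.011,0.001,0.003],"rot": [0,0,0],"grip": 0},{"dp": [0.011,0.001,0.002],"rot": [0,0,0],"grip": 0},{"dp": [0.011,0.001,0.001],"rot": [0,0,0],"grip": 0},{"dp": [0.011,0.001,0.001],"rot": [0,0,0],"grip": 0},{"dp": [0.011,0.001,0],"rot": [0,0,0],"grip": 0},{"dp": [0.011,0.001,0],"rot": [0,0,0],"grip": 0},{"dp": [0.005,0,0],"rot": [0,0,0],"grip": 0},{"dp": [0,0,0],"rot": [0,0,0],"grip": 0},{"dp": [0,0,0],"rot": [0,0,0],"grip": 0}])

```text
clock: 8.3
tcp_pos: [0.6215, -0.1226, 0.2069]
orientation: [-1.803, -1.304, -1.032]
contact_force: [-0.4, -0.5, 0.7]
grip_width: 0.0003
```

```bash
python3 -c "
from h import *
st()
s=grab('scene');p=proj(s,H)[0].astype(int);save(s,'s4.png',(p[0]-130,p[1]-130,p[0]+130,p[1]+65),3)"
```

```text
t 8.3 J [ 0.48  0.71  0.08  1.67 -1.07  1.46  2.35] tcp [ 0.6215 -0.1226  0.2069] box(mm,rel hinge) [ 42.   -9.3 111.9] toolz(box) [ 0.264  0.849 -0.458] toolx [0.211 0.412 0.886] F [-0.4 -0.5  0.7]
```

View pics/s4.png

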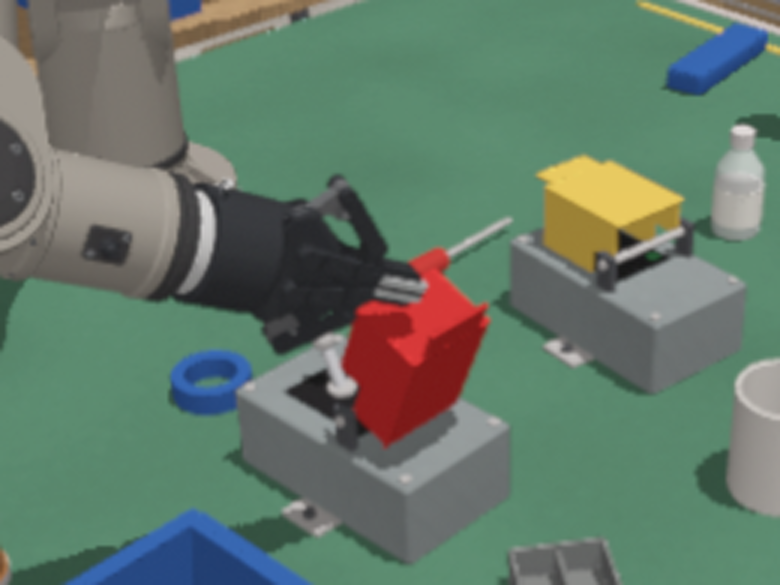

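The guard rests fully back, and the toggle is visible leaning to the front, ball at about px (330,345) in the crop. Next I'll retreat up and forward, then come down in front of the toggle with the same tilt.

Request:
send_rows(motion=[{"dp": [-0.005,0,0.02],"rot": [0,0,0],"grip": 0},{"dp": [-0.02,0,0.02],"rot": [0,0,0],"grip": 0},{"dp": [-0.035,0.001,0],"rot": [0,0,0],"grip": 0},{"dp": [-0.035,0.002,0],"rot": [0,0,0],"grip": 0},{"dp": [-0.035,0.001,0],"rot": [0,0,0],"grip": 0},{"dp": [-0.025,0.001,0],"rot": [0,0,0],"grip": 0},{"dp": [0,0,-0.03],"rot": [0,0,0],"grip": 0},{"dp": [0,0,-0.03],"rot": [0,0,0],"grip": 0},{"dp": [0,0,0],"rot": [0,0,0],"grip": 0}])

```text
clock: 9.48
tcp_pos: [0.4602, -0.1202, 0.1996]
orientation: [-1.808, -1.311, -1.045]
contact_force: [-0.4, -0.8, 0.6]
grip_width: 0.0
```

```bash
python3 -c "
from h import *
st()"
```

```text
t 9.47 J [ 0.6   0.57  0.12  1.99 -0.99  1.44  2.58] tcp [ 0.4602 -0.1202  0.1996] box(mm,rel hinge) [-118.8    3.3  104.6] toolz(box) [ 0.274  0.844 -0.461] toolx [0.204 0.417 0.886] F [-0.4 -0.8  0.6]
```

Request:
send_rows(motion=[{"dp": [0.002,0,-0.03],"rot": [0,0,0],"grip": 0},{"dp": [0.002,0,-0.03],"rot": [0,0,0],"grip": 0},{"dp": [0,0,-0.025],"rot": [0,0,0],"grip": 0},{"dp": [0,0,-0.008],"rot": [0,0,0],"grip": 0},{"dp": [0.01,0.001,0],"rot": [0,0,0],"grip": 0},{"dp": [0.01,0.001,0],"rot": [0,0,0],"grip": 0},{"dp": [0.01,0.001,0],"rot": [0,0,0],"grip": 0},{"dp": [0,0,0],"rot": [0,0,0],"grip": 0}])

```text
clock: 10.48
tcp_pos: [0.502, -0.1206, 0.1198]
orientation: [-1.805, -1.324, -1.064]
contact_force: [-0.8, -0.0, 0.9]
grip_width: 0.0001
```

```bash
python3 -c "
from h import *
st()"
```

```text
t 10.47 J [ 0.58  0.74  0.08  1.93 -1.05  1.36  2.67] tcp [ 0.502  -0.1206  0.1198] box(mm,rel hinge) [-77.2   0.3  24.8] toolz(box) [ 0.284  0.842 -0.459] toolx [0.187 0.42  0.888] F [-0.8 -0.   0.9]
```

Request:
send_rows(motion=[{"dp": [0.006,0,-0.005],"rot": [0,0,0],"grip": 0},{"dp": [0.006,0,-0.005],"rot": [0,0,0],"grip": 0},{"dp": [0.005,0,0],"rot": [0,0,0],"grip": 0},{"dp": [0,0,0],"rot": [0,0,0],"grip": 0}])

```text
clock: 10.98
tcp_pos: [0.5209, -0.1202, 0.1094]
orientation: [-1.805, -1.325, -1.064]
contact_force: [0.3, 0.0, -0.3]
grip_width: -0.0001
```

```bash
python3 -c "
from h import *
st()
s=grab('scene');p=proj(s,H)[0].astype(int);save(s,'s5.png',(p[0]-130,p[1]-130,p[0]+130,p[1]+65),3)"
```

```text
t 10.97 J [ 0.57  0.77  0.08  1.89 -1.07  1.35  2.66] tcp [ 0.5209 -0.1202  0.1094] box(mm,rel hinge) [-58.2  -0.6  14.4] toolz(box) [ 0.283  0.842 -0.459] toolx [0.186 0.421 0.888] F [ 0.3  0.  -0.3]
```

View pics/s5.png

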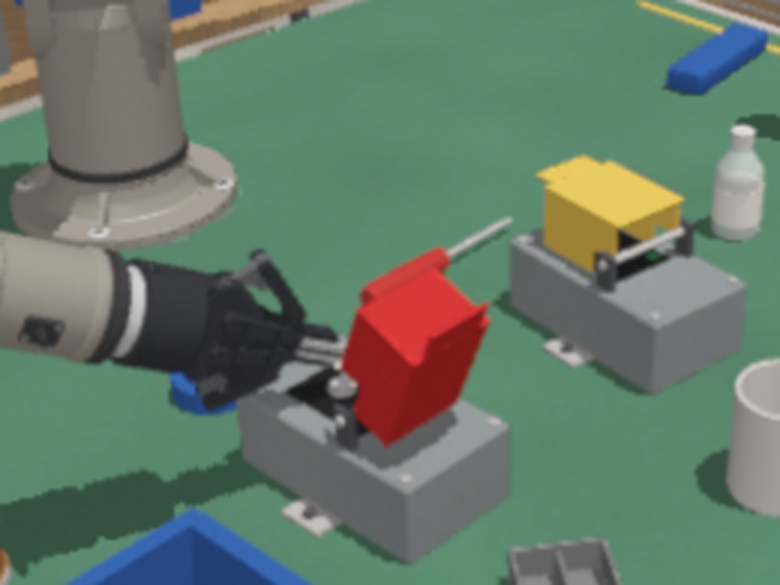

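The toggle's former silhouette is gone, so it has moved. One more gentle nudge, then I'll withdraw and check.

Request:
send_rows(motion=[{"dp": [0.004,0,0],"rot": [0,0,0],"grip": 0},{"dp": [0.002,0,0],"rot": [0,0,0],"grip": 0}])

```text
clock: 11.28
tcp_pos: [0.5229, -0.1203, 0.109]
orientation: [-1.802, -1.323, -1.057]
contact_force: [-8.7, -3.7, 4.7]
grip_width: -0.0003
```

```bash
python3 -c "
from h import *
st()"
```

```text
t 11.28 J [ 0.57  0.77  0.08  1.89 -1.06  1.35  2.65] tcp [ 0.5229 -0.1203  0.109 ] box(mm,rel hinge) [-56.3  -0.7  14. ] toolz(box) [ 0.278  0.844 -0.459] toolx [0.19  0.42  0.888] F [-8.7 -3.7  4.7]
```

Request:
send_rows(motion=[{"dp": [-0.02,0,0],"rot": [0,0,0],"grip": 0},{"dp": [-0.025,0,0.005],"rot": [0,0,0],"grip": 0},{"dp": [-0.01,0,0.03],"rot": [0,0,0],"grip": 0},{"dp": [-0.005,-0.01,0.04],"rot": [-0.15,0,0],"grip": 0},{"dp": [0.0,-0.01,0.05],"rot": [-0.17,0,0],"grip": 0},{"dp": [0.0,0,0.05],"rot": [-0.17,0,0],"grip": 0},{"dp": [0.0,0,0.05],"rot": [-0.17,0,0],"grip": 0},{"dp": [0,0,0],"rot": [-0.17,0,0],"grip": 0},{"dp": [0,0,0],"rot": [-0.1,0,0],"grip": 0}])

```text
clock: 12.4
tcp_pos: [0.4619, -0.1431, 0.3439]
orientation: [2.358, 1.937, 0.41]
contact_force: [-0.0, -0.0, -0.5]
grip_width: -0.0002
```

```bash
python3 -c "
from h import *
st()
a=grab('wrist');save(a,'w6.png')
print(proj(a,[H+Rb@np.array(p)/1000 for p in ([-73,0,14],[-37,0,14],[0,0,0])]).round())"
```

```text
t 12.4 J [ 0.17 -0.05  0.12  1.99 -0.21  1.01  1.76] tcp [ 0.4619 -0.1431  0.3439] box(mm,rel hinge) [-118.6  -19.7  248.9] toolz(box) [ 0.25   0.104 -0.963] toolx [0.235 0.958 0.164] F [-0.  -0.  -0.5]
[[308. 178.]
 [317. 213.]
 [324. 238.]]
```

View pics/w6.png

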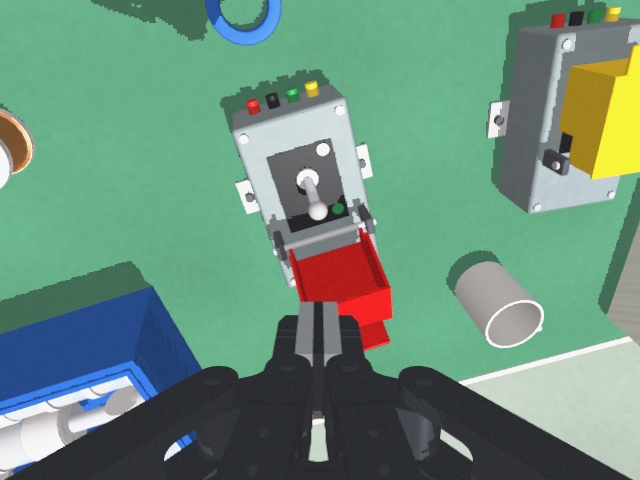

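The wrist view confirms the toggle is on: ball at px (317,211) against a predicted (317,213), next to the green dot. The nudge met the end stop at about 9 N. I'll go over and behind the open guard to tip it forward.

Request:
send_rows(motion=[{"dp": [0.046,0.007,0],"rot": [0,0.125,0],"grip": 0},{"dp": [0.046,0.007,0],"rot": [0,0.125,0],"grip": 0},{"dp": [0.046,0.007,0],"rot": [-0.1,0,0],"grip": 0},{"dp": [0.046,0.007,0],"rot": [0,0,0],"grip": 0},{"dp": [0.045,0.006,0],"rot": [0,0,0],"grip": 0},{"dp": [0,0,0],"rot": [0,0,0],"grip": 0},{"dp": [0,0,0],"rot": [0,0,0],"grip": 0}])

```text
clock: 13.32
tcp_pos: [0.6917, -0.1069, 0.3371]
orientation: [-2.417, -1.951, 0.004]
contact_force: [0.7, 0.8, -0.6]
grip_width: -0.0004
```

```bash
python3 -c "
from h import *
st()"
```

```text
t 13.32 J [ 0.02  0.47  0.08  1.33 -0.06  1.37  1.47] tcp [ 0.6917 -0.1069  0.3371] box(mm,rel hinge) [113.    2.  242.1] toolz(box) [-0.023  0.028 -0.999] toolx [0.272 0.962 0.02 ] F [ 0.7  0.8 -0.6]
```

Request:
send_rows(motion=[{"dp": [0,0,-0.045],"rot": [0,0,0],"grip": 0},{"dp": [0,0,-0.045],"rot": [0,0,0],"grip": 0},{"dp": [0,0,-0.045],"rot": [0,0,0],"grip": 0},{"dp": [0,0,-0.033],"rot": [0,0,0],"grip": 0},{"dp": [0,0,0],"rot": [0,0,0],"grip": 0},{"dp": [-0.012,-0.001,0],"rot": [0,0,0],"grip": 0},{"dp": [-0.012,-0.001,0],"rot": [0,0,0],"grip": 0},{"dp": [-0.012,-0.001,0],"rot": [0,0,0],"grip": 0}])

```text
clock: 14.32
tcp_pos: [0.6499, -0.1161, 0.1731]
orientation: [-2.428, -1.943, -0.007]
contact_force: [0.5, -0.5, 1.1]
grip_width: -0.0002
```

```bash
python3 -c "
from h import *
st()"
```

```text
t 14.32 J [ 0.05  0.52  0.06  1.63 -0.07  1.01  1.49] tcp [ 0.6499 -0.1161  0.1731] box(mm,rel hinge) [70.7 -4.6 78.1] toolz(box) [-0.014  0.029 -0.999] toolx [0.28  0.96  0.023] F [ 0.5 -0.5  1.1]
```

Request:
send_rows(motion=[{"dp": [-0.012,-0.001,0],"rot": [0,0,0],"grip": 0},{"dp": [-0.012,-0.001,0],"rot": [0,0,0],"grip": 0},{"dp": [-0.012,-0.001,0],"rot": [0,0,0],"grip": 0},{"dp": [-0.012,-0.001,0],"rot": [0,0,0],"grip": 0},{"dp": [-0.012,-0.001,0],"rot": [0,0,0],"grip": 0},{"dp": [-0.012,-0.001,0],"rot": [0,0,0],"grip": 0},{"dp": [0,0,0],"rot": [0,0,0],"grip": 0},{"dp": [0.02,0,0.02],"rot": [0,0,0],"grip": 0},{"dp": [0.02,0,0.05],"rot": [0,0,0],"grip": 0},{"dp": [0.02,0,0.05],"rot": [0,0,0],"grip": 0},{"dp": [0,0,0.04],"rot": [0,0,0],"grip": 0},{"dp": [0,0,0],"rot": [0,0,0],"grip": 0},{"dp": [0,0,0],"rot": [0,0,0],"grip": 0},{"dp": [0,0,0],"rot": [0,0,0],"grip": 0}])

```text
clock: 16.08
tcp_pos: [0.6325, -0.1218, 0.3367]
orientation: [-2.426, -1.943, -0.005]
contact_force: [-0.6, -0.2, -0.8]
grip_width: 0.0003
```

```bash
python3 -c "
from h import *
st()
s=grab('scene');p=proj(s,H)[0].astype(int);save(s,'s7.png',(p[0]-150,p[1]-120,p[0]+150,p[1]+90),2.6)"
```

```text
t 16.07 J [ 0.05  0.37  0.08  1.48 -0.06  1.31  1.49] tcp [ 0.6325 -0.1218  0.3367] box(mm,rel hinge) [ 53.1  -9.2 241.7] toolz(box) [-0.017  0.029 -0.999] toolx [0.28  0.96  0.023] F [-0.6 -0.2 -0.8]
```

View pics/s7.png

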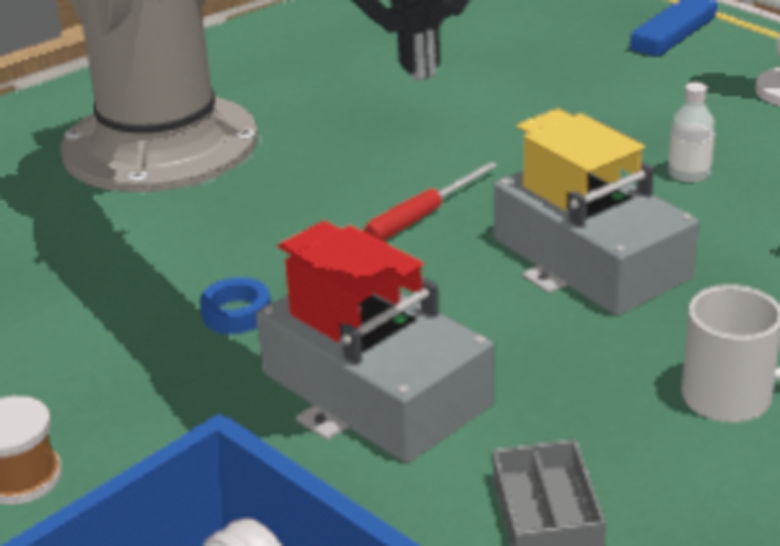

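The guard looks shut, with a gripper shadow on the roof. I'll wait a second, then compare numerically with the starting picture.

Request:
send_rows(motion=[{"dp": [-0.02,0.06,0.02],"rot": [0,0,0],"grip": 0},{"dp": [0,0.06,0.02],"rot": [0,0,0],"grip": 0},{"dp": [0,0.06,0],"rot": [0,0,0],"grip": 0},{"dp": [0,0.06,0],"rot": [0,0,0],"grip": 0},{"dp": [0,0.06,0],"rot": [0,0,0],"grip": 0},{"dp": [0,0,0],"rot": [0,0,0],"grip": 0},{"dp": [0,0,0],"rot": [0,0,0],"grip": 0},{"dp": [0,0,0],"rot": [0,0,0],"grip": 0}])

```text
clock: 17.12
tcp_pos: [0.6077, 0.1803, 0.3679]
orientation: [-2.426, -1.932, 0.016]
contact_force: [-1.7, -0.2, 0.0]
grip_width: 0.0002
```

```bash
python3 - <<'E'
from h import *
st()
for n in('scene','top'):
    f=grab(n); a=cv2.imread(f'pics/{n}0.png'); b=cv2.cvtColor(f['img'],cv2.COLOR_RGB2BGR)
    for nm,lo,hi in(('red',(0,140,40),(8,255,255)),('yellow',(20,120,60),(32,255,255)),('blue',(105,120,40),(125,255,255))):
        for P in (H,):
            u,v=proj(f,P)[0].astype(int); sl=(slice(v-60,v+75),slice(u-75,u+75)) if nm!='yellow' else (slice(150,320),slice(220,420))
            r=[]
            for im in(a,b):
                m=cv2.inRange(cv2.cvtColor(im[sl],cv2.COLOR_BGR2HSV),lo,hi); c=max(cv2.findContours(m,0,2)[0],key=cv2.contourArea)
                r.append((cv2.boundingRect(c),cv2.contourArea(c)))
            print(n,nm,r)
    save(f,n+'9.png')
E
```

```text
t 17.12 J [-0.33  0.34 -0.05  1.46 -0.02  1.37  0.97] tcp [0.6077 0.1803 0.3679] box(mm,rel hinge) [ 47.3 293.9 272.9] toolz(box) [-0.032  0.027 -0.999] toolx [0.285 0.958 0.017] F [-1.7 -0.2  0. ]
scene red [((32, 13, 63, 58), 1665.5), ((32, 13, 63, 58), 1676.5)]
scene yellow [((119, 36, 48, 38), 1059.0), ((119, 36, 48, 38), 1058.0)]
scene blue [((0, 100, 63, 35), 1218.5), ((0, 100, 63, 35), 1218.5)]
top red [((62, 59, 32, 47), 1254.0), ((62, 59, 32, 47), 1253.0)]
top yellow [((17, 82, 34, 48), 1287.5), ((138, 129, 4, 5), 12.0)]
top blue [((145, 0, 5, 42), 91.0), ((145, 0, 5, 42), 91.0)]
```

View pics/scene9.png

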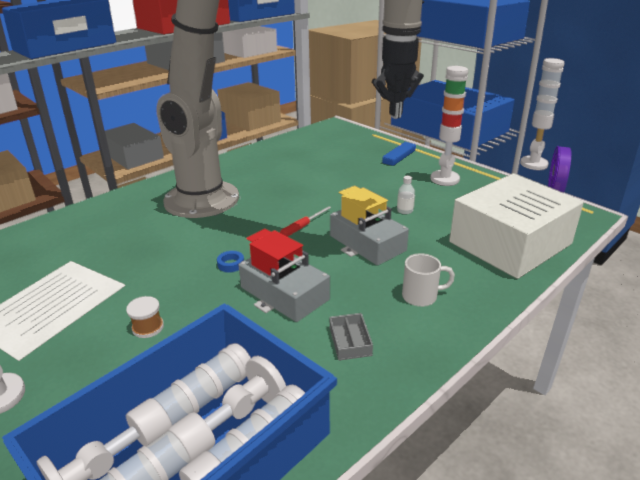

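The red guard's outline at px (275,252) is the same as at the start, so it is fully shut. All loose items and the yellow box are where they were, and the arm is clear of everything.

```bash
python3 -c "
from bench import hand_in
print(hand_in())"
```

```text
the job is handed in; nothing more can be done
None
```

The red box is switched on with its guard shut again, and the job was handed in at about 17 s of the 64 s allowed.

**What I did:** I lifted the red guard by its lip with the closed fingertip, coming in from the right, and swung it back until it rested open. I then pushed the toggle over to its end stop (about 9 N at the last nudge). Finally I tipped the guard forward from behind so that it dropped shut, and drew the arm clear.

**Last checks:**
- **Toggle:** before I closed the guard, a wrist picture showed the ball within 2 px of the predicted on position, next to the green dot. I could not see it again once the guard was shut.
- **Red guard:** its outline matches the starting picture in both the scene and top views (same bounding boxes, areas within 1%), so it is fully shut.
- **Yellow box:** its guard outline is unchanged in the scene view. The top-view check of it failed, most likely because the arm was in the way.
- **Loose items:** they look unmoved in the final scene picture. I judged that by eye, not by measurement.

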